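# Release the locked bangle drawer with the reset pin

## Task

The bangle drawer has locked itself: take the orange-handled pin from its blue stand, put it through the small hole in the top of the white case and gently press the spring catch hidden below, keeping it pressed until the drawer has crept all the way out. Then put the pin back in its stand, fully seated and upright. Keep your hand off the case and drawer, never force the pin, and leave the other things where they are.

Things in the scene. Friction and masses are not known exactly. Their poses are not given: they have to be found in the camera images.
- pin: Reset pin, 50 to 85 g: a steel shaft 6 mm in diameter and 58 mm long, its tip slightly chamfered, below a round orange handle 16 mm in diameter and 52 mm long (the flat shoulder between them is 58 mm from the tip). Origin at the centre of the tip; z runs along the pin towards the handle's end, which is at z = 110 mm. It starts upright in the stand.
- stand_hole (a point): Mouth of the hole in the pin's stand, a fixed blue block 60 x 60 mm and 63 mm high: the point is the centre of the block's top face, z up. The hole is 12 mm wide, straight through, chamfered. The seated pin rests with its shoulder on the block's top, so its tip is 58 mm below this point (5 mm above the counter).
- case_hole (a point): Mouth of the access hole in the white case's top (dark ring round it): centre of the hole on the top face, 85 mm above the counter, z up, x and y along the case's edges. The hole is 9 mm wide, chamfered by 2 mm, in a 6 mm thick top. Straight below is the hidden flat spring catch, 18 mm wide; the depth of its face at rest differs from case to case, 12 to 38 mm below this point.
- case: White locking bangle case, fixed, 200 x 200 x 85 mm, dark drawer front on its -x side. Origin: centre of its underside, z up; hole at x -45, y +30 mm. The locked catch starts to give at 4 to 6 N, frees the drawer when pressed about 5 mm in (6 to 9 N), after which 5 N keeps it in; a hard stop comes 8 mm in. Over 20 N from the pin on catch or case does damage.
- drawer (a joint): How far the drawer is out (m): 0 to 0.001 locked, 0.040 fully out. A spring and a damper push it out along the case's -x at about 14 mm/s, only while the catch is held in; the catch is a ratchet that stops the drawer again every 12 mm if let go early. Once out it stays out.
- silver_bangle_b: Silver bangle, 64 mm across, 7 mm high, lying loose on the case's top behind the hole. Bystander. Origin at the centre of its underside.
- silver_bangle_a: Silver bangle, 64 mm across, 7 mm high, loose in the black tray. Bystander. Origin at the centre of its underside.
- turquoise_bangle: Turquoise glass bangle, 66 mm across, 8 mm high, loose in the black tray. Bystander. Origin at the centre of its underside.
- bell: Brass bell, 72 mm across at the foot, 61 mm high, loose on the counter. Bystander. Origin at the centre of its underside.
- sandalwood_box: Carved sandalwood box, 94 x 94 mm, 52 mm high, loose on the counter. Bystander. Origin at the centre of its underside.
Mind the look-alikes: they are no part of the job. What is meant by the pin is not purple, and is the larger of those in its own colour.

How it is judged (in metres and radians):
On the way, in this order (a step that is already met when the one before it is completed fails the run):
1. the pin is in the case's hole, its tip over 9 mm below the top, with the drawer still shut (z of pin in the frame of case_hole below -0.009 m and horizontal distance between pin and case_hole below 0.008 m and value of joint drawer below 0.006 m), for 0.1 s.
2. the drawer comes fully out (over 36 mm) with the pin still in the hole (z of pin in the frame of case_hole below -0.009 m and horizontal distance between pin and case_hole below 0.008 m and value of joint drawer above 0.036 m), for 0.1 s.
At the end, for the whole second after the job is handed in: The drawer is over 36 mm out; the pin stands released and at rest in its stand's hole, tip within 7 mm of the hole's axis and at least 54 mm below the stand's top, leaning less than 0.1 rad (value of joint drawer above 0.036 m and horizontal distance between pin and stand_hole below 0.007 m and z of pin in the frame of stand_hole below -0.054 m and angle between pin's own z axis and vertical below 0.1 rad and linear speed of pin below 0.02 m/s); the robot touches nothing.
It fails at once if the pin pressed on the case, drawer or catch with over 20 N (contact force between pin and case above 20 N).
It fails at once if the hand or arm pushed on the case or drawer (over 3 N) (contact force between any of the fingers, the arm and case above 3 N).
It fails at once if a bystander (a bangle, the bell or the sandalwood box) was moved over 20 mm (distance of any of silver_bangle_a, silver_bangle_b, turquoise_bangle, bell, sandalwood_box from where it was at the start of the episode above 0.02 m).
It also fails if it takes over 72 s, if anything falls off the work surface, if the arm or the gripper's body presses on something with over 40 N, if the wrist force passes 120 N, or if a joint passes its speed limit or range.

## Robot

A 6-joint arm with a two-finger parallel gripper is mounted at the origin on the work surface. World frame = base frame: x ahead of the robot, y to its left, z up, the work surface at z = 0. Lengths are in mm, angles in rad, forces in N, time in s.
With the tool pointing down it reaches from about 275 to 750 mm from the base axis. Payload 10.2 kg.
Tool frame: the origin (TCP) lies at the very end of the fingers, on their centre line; the grasp point (between the pads) lies 19 mm behind it; z points along the fingers, y is the direction in which the jaws open and shut (so a half turn about z gives the same grasp; the last joint's range is limited). The gripper opens to 88 mm and grips with 3 to 60 N. Pads are 18 mm wide; open, the fingers measure 123 mm over their backs; the gripper's body (75 mm by 187 mm) begins 45 mm behind the grasp point.
Start: joints at [-0.223, 0.313, 1.498, -0, 1.331, -0.223], TCP at [525.006, -0.014, 238.72] pointing down, gripper open.
Joint ranges: [-2.94, 2.94], [-0.97, 2.17], [0.19, 2.56], [-1.23, 4.37], [0.02, 3.11], [-2.88, 2.88]. Speed limits (rad/s): [2.39, 2.39, 3.01, 3.14, 3.14, 3.14].

## Interface

Orientations are given as [roll, pitch, yaw] about the fixed x, y, z axes, in that order (R = Rz(yaw) Ry(pitch) Rx(roll)).
In Python, from bench import state, optics, order, spotter gives the robot as it stands.
- The arm moves only by the shell command python3 -m handwheel 'ROWS' [FORCE]. ROWS is a JSON object of lists of equal length, an entry for each row: "travel": the shift along the tool's x, y, z in m, a list of three; "delta_rot": the turn, a rotation vector about the tool's x, y, z in degrees, a list of three; "fingers": the opening, from 0 (shut) to 1 (fully open). A call has 1 to 5 rows; each row is the pose to reach, as a shift and turn from the pose commanded when the call began, along the tool's axes at that moment; what a row does not reach only later rows make up. A row lasts 1/10 s, in which the tool goes at most 50 mm and 8.59 degrees, less where a joint would pass 70% of its speed; a pose out of reach is approached as far as the arm can. A call with a gripper value outside its range is refused whole. The fingers move at their own pace and stop on an object; FORCE is the grip in N (left out, the last holds). Time passes only in rows, so rows that repeat a pose let the fingers close. It gives the time, the measured TCP pose, the force and the opening at its end, in the units of the state.
- state(): the state, without advancing time (a new reading comes with each control period).
- optics.read_camera(name): name is "scene" or "side" or "wrist"; returns the picture (480x640x3 uint8, red, green, blue); there is no depth.
- optics.calibration(name): a dict with "fovy" (degrees; the focal length in pixels is half the picture's height over the tangent of half this angle, whatever the lens; pixels are square), "cx", "cy" (the principal point, pixels), "dist_coeffs" ([k1, k2, p1, p2, k3] as OpenCV has them; the pictures are not rectified), "world_from_camera" (4x4, takes a point from camera to world coordinates); the wrist camera has in their place "T_tool_cam" (4x4, takes a point from camera to tool coordinates, whose origin is the TCP and whose axes are the flange's). Camera axes: x right, y down, z forward; pixel columns grow to the right and rows downward; lengths in mm; the calibration is good to about 2 mm. A picture is of the moment at which its call begins: read the wrist's pose just before it. calibration takes no time and is no camera call.
- order.finish_job(): hands the job in, once; it reports no verdict.
Trained networks look in the newest picture that a camera, given by its name, has taken for a name from the list of things; names that differ only in an ending like _2 or _b are one class to them, and where a whole thing is asked for, a point or a joint stands for the part that bears it (a point fixed in the world has none). Each returns a list of dicts, best first, with "score" (0 to 1); they miss things now and then, are a little off and sometimes report something else, mostly with a low value. They report only what shows in the picture. A call takes as long as a camera call. They do not tell look-alikes from the thing itself.
- spotter.boxes_of(label, camera): "box" ([centre column, centre row, width, height] in pixels, round what is visible of it).
- spotter.place_of(label, camera): "position" ([column, row] in pixels: a listed point, or the origin of a listed thing).
The state is a dict: "time_s": time; "joint_pos": joint angles; "joint_vel": joint speeds; "effort": joint torques, N m; "position": TCP position; "eef_rot": TCP orientation; "force": force on the tool from outside, world axes, zero at the start; "ft_torque": the same for the moment, N m; "opening": finger opening in mm.
Only numpy, scipy, OpenCV 4.12 (cv2) and the standard library are available. Lean on these libraries where they do the work, as an engineer would, in place of code of your own. Each camera call takes 0.05 s, during which the arm holds its last target.

## Working session

There is one attempt and no reset: what is moved stays moved. The work goes in short steps, Python scripts to look and compute and a shell command to move; the robot and the scene stay as the last step left them, time stands still between calls to the robot, and variables do not carry over. Pictures are saved under pics/ and viewed, and the job is handed in when it is done.

```bash
ls; mkdir -p pics
cat > h.py <<'E'
import numpy as np, cv2
from bench import state, optics, order, spotter
def shot(cam,fn):
    im=optics.read_camera(cam); cv2.imwrite('pics/'+fn,cv2.cvtColor(im,cv2.COLOR_RGB2BGR)); return im
E
python3 - <<'E'
from h import *
print(state())
for c in ["scene","side","wrist"]:
    print(c,optics.calibration(c)); shot(c,c+'0.png')
E
```

```text
pics
{'time_s': 0.0, 'joint_pos': array([-2.23397743e-01,  3.13431596e-01,  1.49842975e+00, -8.21956113e-06,
        1.33098893e+00, -2.23350014e-01]), 'joint_vel': array([-4.89425818e-05,  5.32137143e-04,  8.44130977e-04, -1.78505083e-03,
       -8.80913783e-04,  1.73777837e-03]), 'effort': array([-1.80187753e-04, -4.02218950e+01, -2.52264959e+01,  6.94810320e-02,
        3.53677373e-02, -8.52248218e-05]), 'position': array([5.24756697e+02, 4.22655906e-02, 2.38173246e+02]), 'eef_rot': array([-3.14036450e+00, -2.70776211e-04,  1.57075039e+00]), 'force': array([0.68002387, 0.46902286, 0.75577703]), 'ft_torque': array([-0.01520982,  0.01038303,  0.00399902]), 'opening': 88.20113669858016}
scene {'fovy': 46.59358874494757, 'cx': 329.40764157924167, 'cy': 243.7724411566727, 'dist_coeffs': array([-0.0235901,  0.       ,  0.       ,  0.       ,  0.       ]), 'world_from_camera': array([[ 8.28447282e-01,  3.87325897e-01, -4.04541409e-01,
         9.60995901e+02],
       [ 5.60064908e-01, -5.74925848e-01,  5.96479311e-01,
        -6.54136691e+02],
       [-1.54942822e-03, -7.20721111e-01, -6
[... 492 characters left out ...]
      [-1.78862573e-02, -7.19860043e-01, -6.93888752e-01,
         1.03440949e+03],
       [ 0.00000000e+00,  0.00000000e+00,  0.00000000e+00,
         1.00000000e+00]])}
wrist {'fovy': 71.29785978905149, 'cx': 321.4378423151857, 'cy': 241.62626702880183, 'dist_coeffs': array([-0.00268143,  0.        ,  0.        ,  0.        ,  0.        ]), 'T_tool_cam': array([[-2.52942586e-04, -9.62344825e-01, -2.71831519e-01,
         7.00425832e+01],
       [ 9.99998564e-01, -6.98867341e-04,  1.54363684e-03,
        -3.24220254e-02],
       [-1.67548509e-03, -2.71830738e-01,  9.62343620e-01,
        -1.45012620e+02],
       [ 0.00000000e+00,  0.00000000e+00,  0.00000000e+00,
         1.00000000e+00]])}
```

View pics/scene0.png

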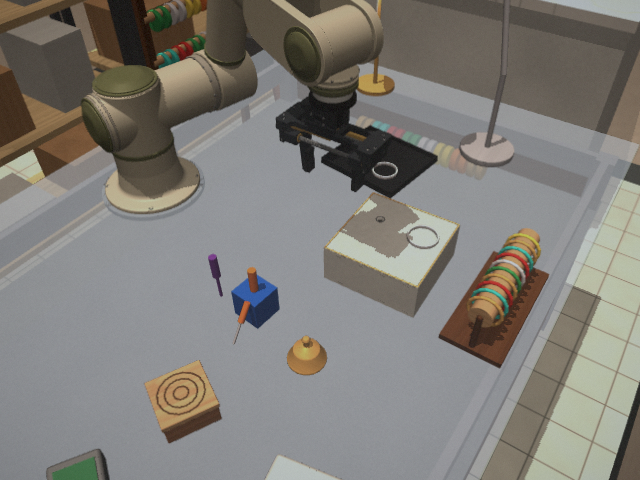

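View pics/side0.png

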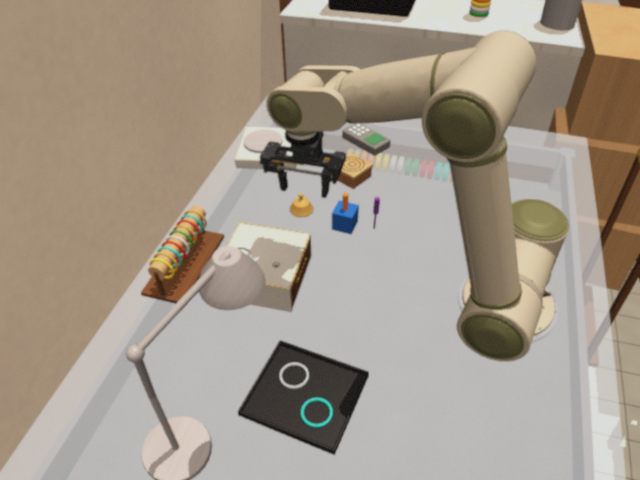

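View pics/wrist0.png

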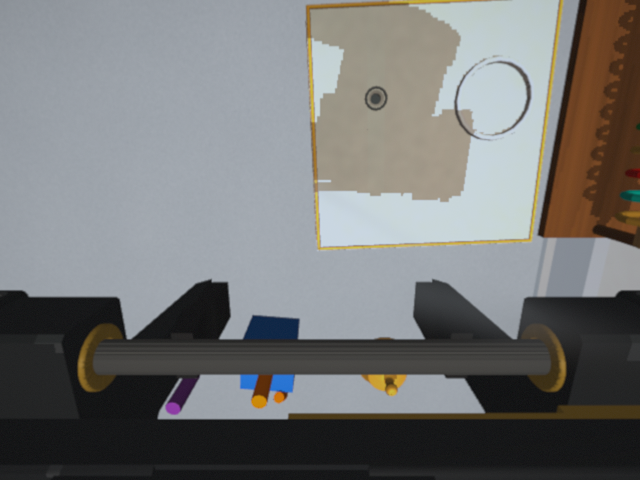

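The pictures show an orange pin upright in the blue stand (scene 253,280; side 345,203). A smaller orange look-alike sits next to it (scene 243,313) and there is a purple one at scene (214,265). The case hole is at scene (380,219) and wrist (375,98). Next I'll locate them.

```bash
cat >> h.py <<'E'
from scipy.spatial.transform import Rotation as Ro
def pose():
    s=state(); T=np.eye(4); T[:3,:3]=Ro.from_euler('xyz',s['eef_rot']).as_matrix(); T[:3,3]=s['position']; return T
def ray(cam,uv,T=None):
    c=optics.calibration(cam); f=240/np.tan(np.radians(c['fovy']/2))
    K=np.array([[f,0,c['cx']],[0,f,c['cy']],[0,0,1]])
    p=cv2.undistortPoints(np.array([[uv]],float),K,c['dist_coeffs'])[0,0]
    W=c['world_from_camera'] if cam!='wrist' else (pose() if T is None else T)@c['T_tool_cam']
    d=W[:3,:3]@np.array([p[0],p[1],1]); return W[:3,3],d/np.linalg.norm(d)
def onz(cam,uv,z,T=None):
    o,d=ray(cam,uv,T); return o+d*(z-o[2])/d[2]
def tri(rs):
    A=sum(np.eye(3)-np.outer(d,d) for o,d in rs); b=sum((np.eye(3)-np.outer(d,d))@o for o,d in rs)
    p=np.linalg.solve(A,b); return p,[np.linalg.norm(np.cross(p-o,d)) for o,d in rs]
def proj(cam,P,T=None):
    c=optics.calibration(cam); f=240/np.tan(np.radians(c['fovy']/2))
    K=np.array([[f,0,c['cx']],[0,f,c['cy']],[0,0,1]])
    W=c['world_from_camera'] if cam!='wrist' else (pose() if T is None else T)@c['T_tool_cam']
    M=np.linalg.inv(W); q,_=cv2.projectPoints(np.array(P,float).reshape(-1,3),cv2.Rodrigues(M[:3,:3])[0],M[:3,3],K,c['dist_coeffs']); return q[:,0]
E
python3 - <<'E'
from h import *
np.set_printoptions(precision=1,suppress=True)
for c in ["scene","side","wrist"]:
    optics.read_camera(c)
    for l in ["case_hole","stand_hole","pin","case","bell"]:
        for r in spotter.place_of(l,c)[:3]: print(c,l,round(r['score'],2),np.array(r['position']),onz(c,r['position'],{'case_hole':85,'stand_hole':63,'pin':5}.get(l,0)))
    if 1:
        for r in spotter.boxes_of('pin',c)[:4]: print(c,'box',round(r['score'],2),np.array(r['box']))
E
python3 - <<'E'
import cv2
a=cv2.imread('pics/scene0.png')[230:370,180:340]; cv2.imwrite('pics/s_crop.png',cv2.resize(a,None,fx=5,fy=4.2,interpolation=2)[:600,:800])
a=cv2.imread('pics/side0.png')[170:310,220:400]; cv2.imwrite('pics/d_crop.png',cv2.resize(a,None,fx=4.2,fy=4.2,interpolation=2)[:600,:800])
E
```

```text
scene case_hole 0.58 [380.  217.9] [566.1 112.3  85. ]
scene stand_hole 0.63 [254.3 287.7] [ 460.7 -164.2   63. ]
scene pin 0.82 [225.2 294.5] [ 387.1 -173.3    5. ]
scene pin 0.62 [230.3 344.2] [ 474.5 -257.6    5. ]
scene case 0.85 [388.2 262.9] [607.6  85.5  -0. ]
scene bell 0.94 [305.4 355.3] [ 599.3 -198.1    0. ]
scene bell 0.6 [421.5 236.2] [627.6 197.4  -0. ]
scene box 0.72 [213.6 276.   15.8  38.8]
scene box 0.65 [253.2 279.4  12.   24.5]
scene box 0.47 [240.8 320.5  16.4  36.7]
side case_hole 0.83 [277.7 263.7] [564.4 104.9  85. ]
side case_hole 0.17 [239.  256.9] [665.7 108.6  85. ]
side stand_hole 0.64 [343.9 208.4] [ 465.9 -166.8   63. ]
side pin 0.57 [378.6 221.5] [ 371.2 -203.4    5. ]
side case 0.97 [263.5 274.6] [620.2  76.7   0. ]
side bell 0.95 [300.3 209.5] [ 607.2 -200.3    0. ]
side box 0.59 [405.9 218.   20.6   6.4]
side box 0.51 [345.1 203.4  11.1  17.2]
wrist case_hole 0.7 [374.5  94.1] [569.3 112.2  85. ]
wrist stand_hole 0.73 [266.3 367.9] [ 464.  -166.9   63. ]
wrist pin 0.5 [288.1 391.8] [ 480.6 -247.2    5. ]
wrist case 0.97 [403.5 139.3] [615.7  78.3   0. ]
wrist bell 0.59 [373.4  96.1] [580.8 122.2   0. ]
wrist box 0.62 [260.1 391.   19.8  37. ]
wrist box 0.44 [279.9 397.1  15.2  13.4]
```

View pics/s_crop.png

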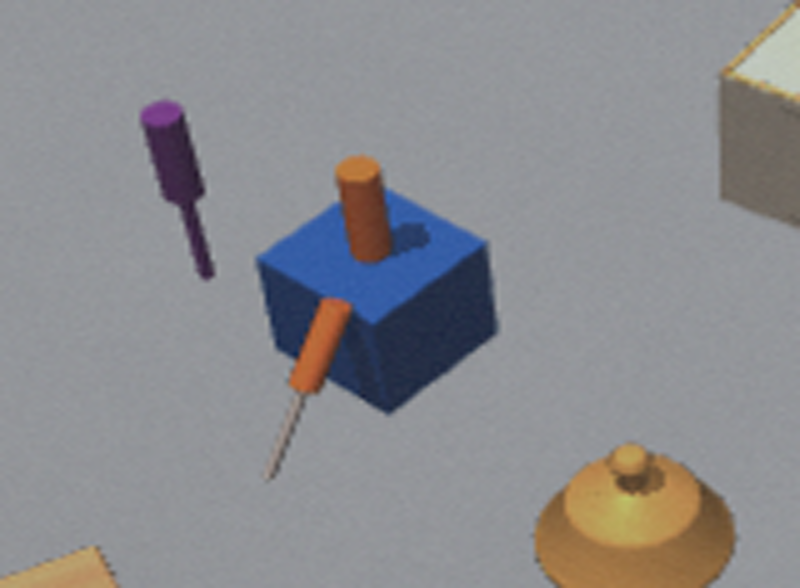

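View pics/d_crop.png

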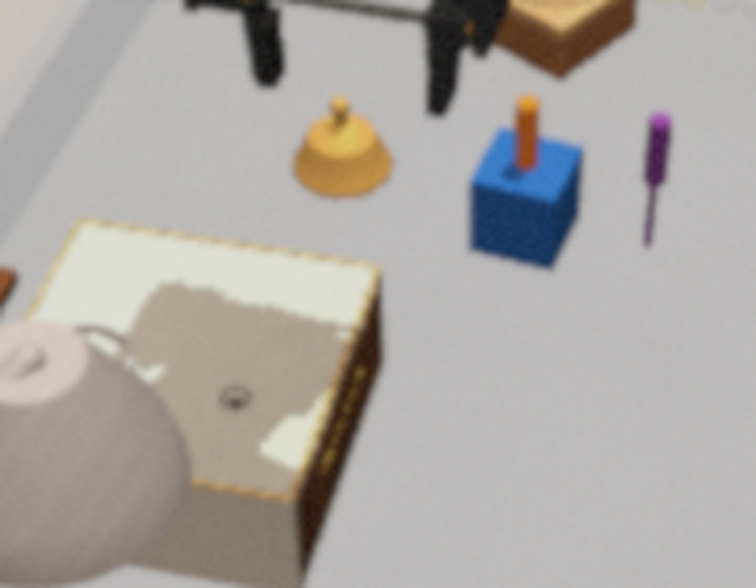

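Run:
```python
from h import *
np.set_printoptions(precision=1,suppress=True)
print('lampbase',onz('scene',(487,148),0),onz('side',(177,447),0))
print('joint',tri([ray('scene',(506,72)),ray('side',(135,352))]))
print('purple top',tri([ray('scene',(212.5,254)),ray('side',(376.5,198))]))
print('purple tip',tri([ray('scene',(221,296)),ray('side',(374,228))]))
print('bigpin top',tri([ray('scene',(251.7,269)),ray('side',(345.5,194.5))]))
for z in (250,300,350,400,450,500): print('shade',z,onz('side',(232,285),z))
o=optics.calibration('scene')
```

```text
lampbase [614.2 599.    0. ] [623.3 572.2   0. ]
joint (array([651.8, 527.3, 259.2]), [np.float64(14.555471999251797), np.float64(14.555471999251637)])
purple top (array([ 377.3, -175.1,  113.2]), [np.float64(0.5932261589048218), np.float64(0.5932261589047196)])
purple tip (array([ 379.2, -178. ,   -0. ]), [np.float64(0.17762029981618177), np.float64(0.1776202998161104)])
bigpin top (array([ 461.9, -165.2,  114.7]), [np.float64(0.0111239512754389), np.float64(0.011123951275399665)])
shade 250 [567.8 331.  250. ]
shade 300 [544.1 370.5 300. ]
shade 350 [520.4 410.1 350. ]
shade 400 [496.8 449.7 400. ]
shade 450 [473.1 489.2 450. ]
shade 500 [449.4 528.8 500. ]
```

```bash
python3 -m handwheel '{"travel":[[-0.045,-0.03,0],[-0.09,-0.06,0],[-0.09,-0.06,0]],"delta_rot":[[0,0,0],[0,0,0],[0,0,0]],"fingers":[0.6,0.6,0.6]}' 12
python3 - <<'E'
from h import *
np.set_printoptions(precision=2,suppress=True)
s=state();print(s['time_s'],s['position'],s['eef_rot'],s['force'],s['opening'])
shot('wrist','w1.png')
for l in ["case_hole","stand_hole"]:
    for r in spotter.place_of(l,'wrist')[:2]: print(l,round(r['score'],2),np.array(r['position']),onz('wrist',r['position'],{'case_hole':85,'stand_hole':63}[l]))
E
```

```text
time_s: 1.5
position: [463.2, -92.7, 238.8]
eef_rot: [-3.141, 0.001, 1.567]
force: [1.5, 0.5, 0.3]
opening: 66.3
1.5 [463.19 -92.7  238.82] [-3.14  0.    1.57] [1.46 0.48 0.33] 66.31828021234742
stand_hole 0.76 [322.9 290.5] [ 467.23 -163.39   63.  ]
```

View pics/w1.png

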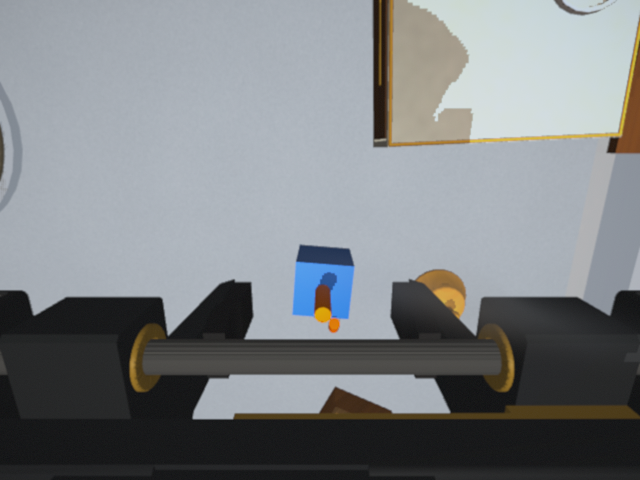

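```bash
python3 - <<'E'
from h import *
np.set_printoptions(precision=2,suppress=True)
print('pintop wrist',onz('wrist',(322.5,314.5),115))
for p in [(297,263.5),(352.5,264.5),(349,317.5),(294,313.5)]: print(onz('wrist',p,63))
print(proj('scene',[[462,-165,115],[462,-165,63],[432,-195,63]]),proj('side',[[462,-165,115]]))
E
python3 -c "
import cv2
a=cv2.imread('pics/w1.png')[230:345,240:400]; cv2.imwrite('pics/w1c.png',cv2.resize(a,None,fx=5,fy=5,interpolation=2))"
```

```text
pintop wrist [ 466.54 -163.3   115.  ]
[ 440.94 -133.62   63.  ]
[ 497.32 -134.81   63.  ]
[ 495.03 -194.63   63.  ]
[ 436.56 -189.77   63.  ]
[[251.8  268.84]
 [254.57 288.25]
 [231.51 291.54]] [[345.45 194.45]]
```

View pics/w1c.png

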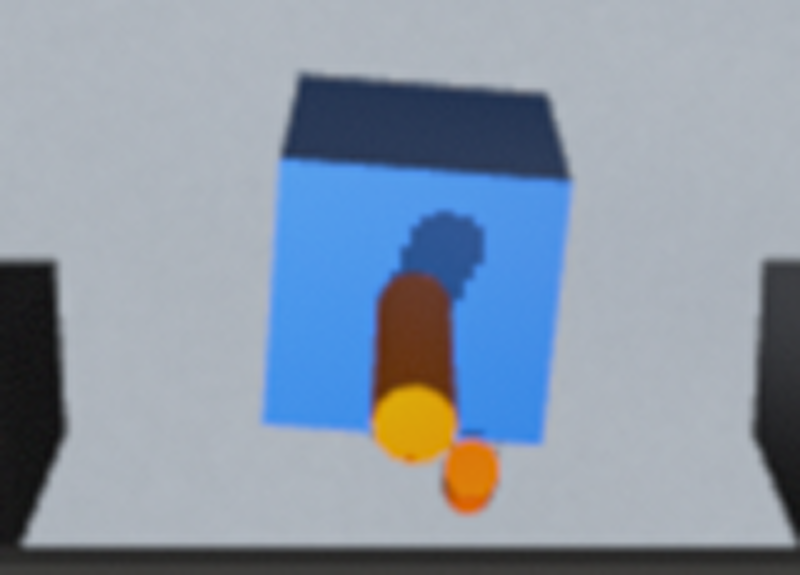

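```bash
python3 - <<'E'
from h import *
np.set_printoptions(precision=2,suppress=True)
print(state()['position'])
print('small top',tri([ray('scene',(248,302)),ray('wrist',(334.3,323.5))]))
print('big top',tri([ray('scene',(251.7,269)),ray('wrist',(322.8,314.8))]))
for p in [(296.4,261.4),(354,266),(349,318.6),(292.8,314.6)]: print(onz('wrist',p,63))
E
python3 -m handwheel '{"travel":[[-0.037,0.0,0],[-0.073,-0.002,0.0],[-0.073,-0.002,0.04],[-0.073,-0.002,0.04]],"delta_rot":[[0,0,0],[0,0,0],[0,0,0],[0,0,0]],"fingers":[0.6,0.6,0.6,0.6]}'
python3 - <<'E'
from h import *
shot('wrist','w2.png');shot('scene','s2.png');print(state()['position'])
E
```

```text
[465.22 -90.   238.93]
small top (array([ 477.99, -199.76,   68.08]), [np.float64(1.4678062086061072), np.float64(1.4678062086061379)])
big top (array([ 464.79, -164.9 ,  115.35]), [np.float64(2.4089716739675135), np.float64(2.408971673967459)])
[ 440.38 -131.36   63.  ]
[ 498.89 -136.43   63.  ]
[ 495.05 -195.93   63.  ]
[ 435.26 -191.06   63.  ]
time_s: 2.05
position: [462.1, -161.5, 195.1]
eef_rot: [-3.135, -0.004, 1.571]
force: [-0.7, 1.0, 0.1]
opening: 53.0
[ 463.53733743 -161.91920979  199.10655634]
```

View pics/w2.png

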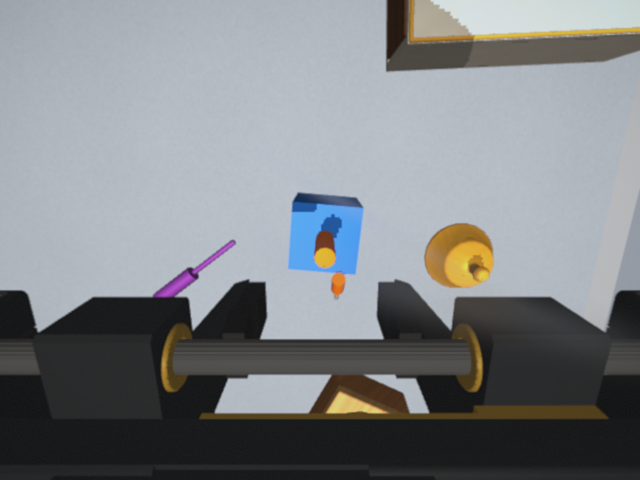

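View pics/s2.png

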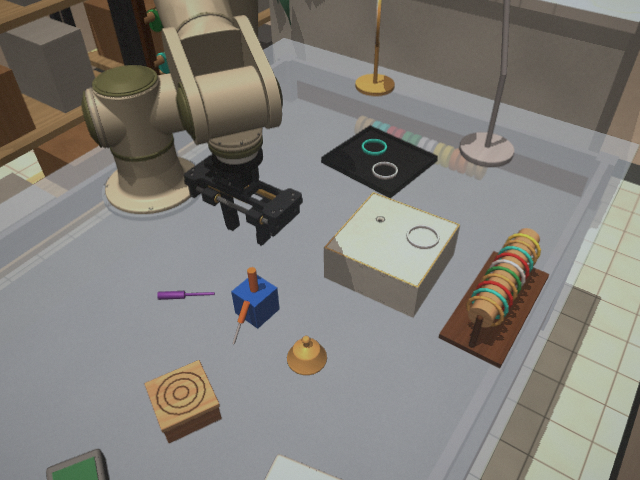

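The pin is still upright in the stand (wrist 325,257). The purple look-alike now lies on its side at scene (158–215,295), clear of the stand. I never came near it.

Run:
```python
from h import *
np.set_printoptions(precision=2,suppress=True)
for i in range(6):
    s=state();print(s['time_s'],s['position'],s['eef_rot'],s['force'],s['opening']); T=pose(); optics.read_camera('wrist')
print('big top wrist',onz('wrist',(325,257.5),115,T))
r=spotter.place_of('stand_hole','wrist');print([(x['position'],onz('wrist',x['position'],63,T)) for x in r])
```

```text
2.15 [ 463.54 -161.92  199.11] [-3.14 -0.    1.57] [-0.46  0.94  0.1 ] 52.835063701229465
2.2 [ 463.88 -162.16  199.9 ] [3.14 0.   1.57] [-0.31 -0.56  0.14] 53.08476372100128
2.25 [ 463.93 -162.34  200.23] [3.14 0.   1.57] [-0.23  0.62 -0.04] 52.537923110097374
2.3 [ 463.86 -162.48  200.22] [3.14 0.   1.57] [-0.52  0.21  0.21] 53.008274964639476
2.35 [ 463.7  -162.6   200.05] [3.14 0.   1.57] [0.64 0.44 0.94] 52.979350139272924
2.4 [ 463.56 -162.67  199.84] [3.14 0.   1.57] [ 0.06 -0.21  0.01] 52.78513849226715
big top wrist [ 466.62 -169.57  115.  ]
[([321.4, 236.1], array([ 464.18, -167.37,   63.  ]))]
```

Run:
```python
from h import *
np.set_printoptions(precision=2,suppress=True)
T=pose(); im=shot('wrist','w3.png'); print(T[:3,3])
hsv=cv2.cvtColor(im,cv2.COLOR_RGB2HSV)
m=((hsv[...,0]>8)&(hsv[...,0]<25)&(hsv[...,1]>200)&(hsv[...,2]>190)).astype(np.uint8)
m[:, :300]=0; m[:,350:]=0
n,l,st,ce=cv2.connectedComponentsWithStats(m)
for i in range(1,n):
    if st[i,4]>30: print(st[i],ce[i],onz('wrist',ce[i],115,T))
a=im[190:310,260:400]; cv2.imwrite('pics/w3c.png',cv2.resize(a[...,::-1],None,fx=5,fy=5))
```

```text
[ 463.27 -162.83  199.4 ]
[313 244  19  13 111] [324.04 248.6 ] [ 465.55 -162.84  115.  ]
[331 272   9  18 103] [334.39 281.7 ] [ 473.24 -188.36  115.  ]
```

View pics/w3c.png

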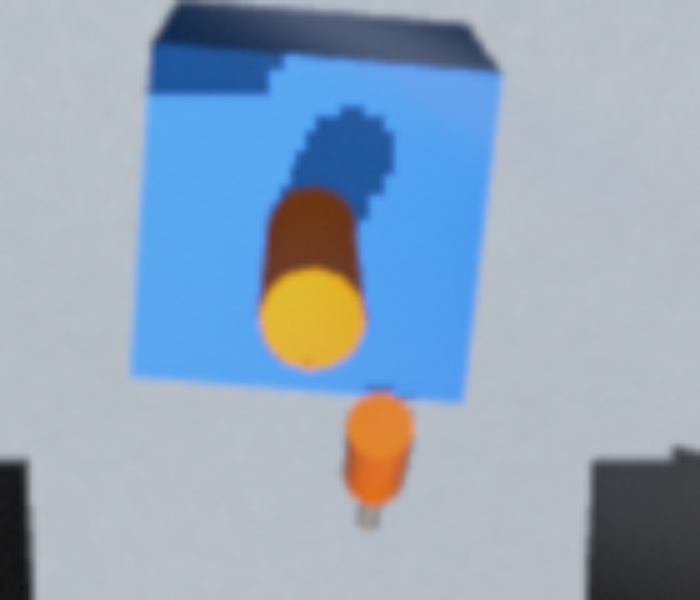

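```bash
python3 -m handwheel '{"travel":[[-0.003,0,0.04],[-0.003,0,0.08],[-0.003,0,0.12],[-0.003,0,0.12],[-0.003,0,0.12]],"delta_rot":[[0,0,0],[0,0,0],[0,0,0],[0,0,0],[0,0,0]],"fingers":[0.6,0.6,0.6,0.6,0.6]}'
python3 - <<'E'
from h import *
for i in range(3): optics.read_camera('side')
print(state()['position'],state()['force']); shot('side','d4.png'); shot('scene','s4.png')
a=cv2.imread('pics/s4.png')[200:350,150:350];a=cv2.resize(a,(800,600));cv2.imwrite('pics/s4c.png',a)
E
```

```text
time_s: 3.05
position: [463.4, -166.2, 79.8]
eef_rot: [3.141, 0.0, 1.571]
force: [0.2, -0.7, 1.2]
opening: 52.9
[ 464.00465641 -166.60806058   80.79088472] [ 0.16432194 -0.63865384  0.61380361]
```

View pics/s4c.png

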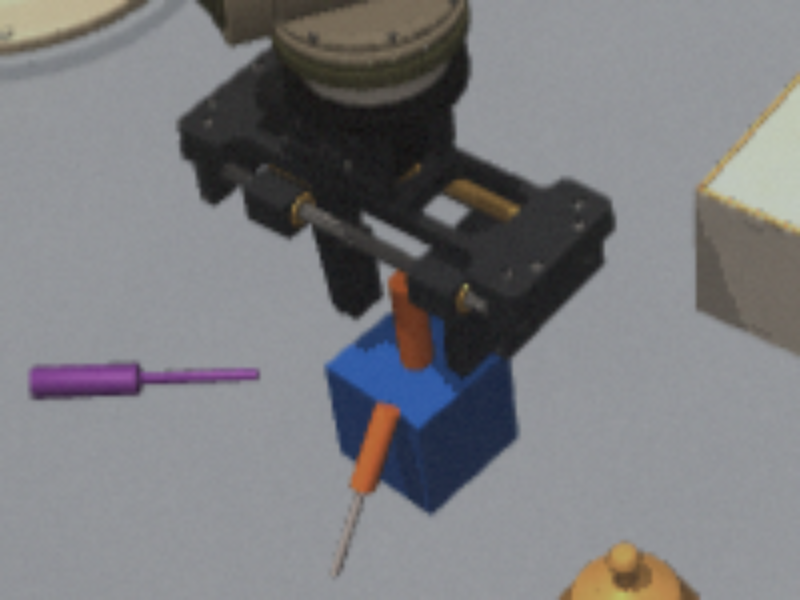

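The fingers straddle the pin, whose handle base is at crop (415,365). Closing with moderate force.

```bash
python3 -m handwheel '{"travel":[[0,0,0],[0,0,0],[0,0,0],[0,0,0],[0,0,0]],"delta_rot":[[0,0,0],[0,0,0],[0,0,0],[0,0,0],[0,0,0]],"fingers":[0.3,0.2,0.12,0.1,0.1]}' 25
python3 -m handwheel '{"travel":[[0,0,0],[0,0,0],[0,0,0]],"delta_rot":[[0,0,0],[0,0,0],[0,0,0]],"fingers":[0.1,0.1,0.1]}' 25
python3 - <<'E'
from h import *
print(state()); shot('side','d5.png'); shot('scene','s5.png')
E
```

```text
time_s: 3.8
position: [463.0, -166.0, 78.7]
eef_rot: [3.142, 0.0, 1.571]
force: [-0.9, -0.7, -0.5]
opening: 15.3
time_s: 4.1
position: [463.0, -166.0, 78.7]
eef_rot: [3.142, -0.0, 1.571]
force: [-0.1, -0.8, 0.2]
opening: 14.9
{'time_s': 4.1, 'joint_pos': array([-5.82948248e-01,  4.37086939e-01,  1.78624990e+00,  3.03487995e-05,
        9.18238192e-01, -5.83007873e-01]), 'joint_vel': array([-7.94372471e-05, -3.69960082e-04,  2.93657541e-04, -1.23066069e-03,
       -1.27652086e-04, -1.03454397e-04]), 'effort': array([-3.25883925e-02, -4.01198137e+01, -1.94546306e+01,  2.26243946e-02,
        1.00901937e-01,  2.66802963e-04]), 'position': array([ 463.03144506, -166.00374481,   78.71244768]), 'eef_rot': array([ 3.14156467e+00, -1.04289384e-05,  1.57083752e+00]), 'force': array([-0.13971756, -0.76273092,  0.17642496]), 'ft_torque': array([ 0.01752281, -0.02239261,  0.02351161]), 'opening': 14.904266973761821}
```

```bash
python3 -m handwheel '{"travel":[[0,0,-0.01],[0,0,-0.04],[0,0,-0.08],[0,0,-0.115],[0,0,-0.115]],"delta_rot":[[0,0,0],[0,0,0],[0,0,0],[0,0,0],[0,0,0]],"fingers":[0.1,0.1,0.1,0.1,0.1]}' 25
python3 - <<'E'
from h import *
for i in range(4): optics.read_camera('wrist')
s=state();print(s['position'],s['force'],s['opening'])
for c in ('wrist','scene','side'): shot(c,c+'6.png')
a=cv2.imread('pics/scene6.png')[180:330,150:350];b=cv2.imread('pics/side6.png')[110:260,270:470]
cv2.imwrite('pics/c6.png',np.hstack([cv2.resize(x,(400,300),interpolation=2) for x in (a,b)]))
E
```

```text
time_s: 4.7
position: [464.5, -166.9, 198.6]
eef_rot: [3.134, 0.005, 1.571]
force: [0.1, 0.4, -1.1]
opening: 15.1
[ 462.46583227 -165.67615877  192.73359183] [ 0.34617371  0.63461132 -1.01064881] 14.645773435785156
```

View pics/c6.png

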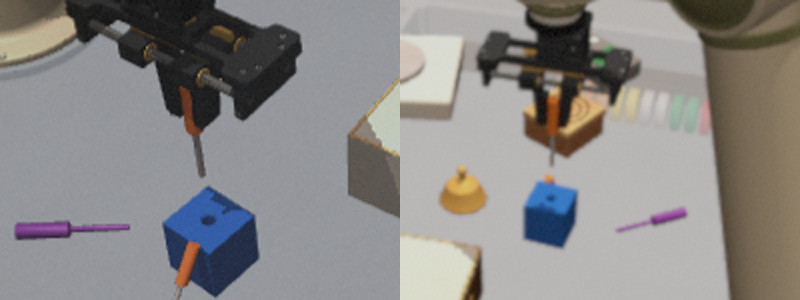

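View pics/wrist6.png

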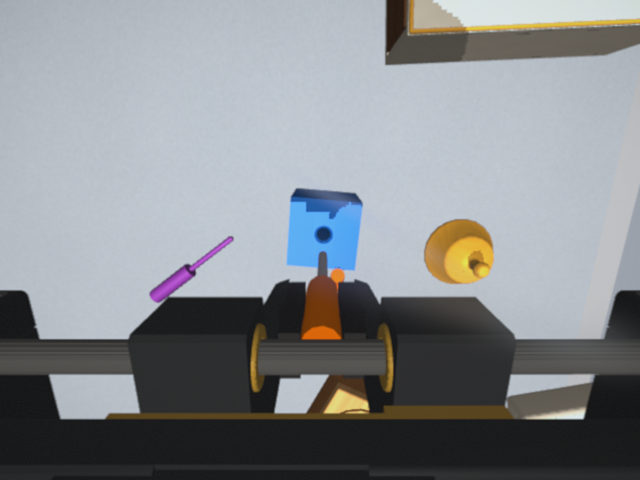

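The pin is held and hangs roughly straight. Its tip is at wrist (322,252), the empty stand hole at wrist (323,234), and the purple pin lies apart.

```bash
cat >> h.py <<'E'
def dark_center(im,uv,r=14,show=None):
    u,v=map(int,uv); p=im[v-r:v+r,u-r:u+r].astype(int).sum(2); 
    bg=np.median(p); w=np.clip(bg*0.75-p,0,None); ys,xs=np.mgrid[v-r:v+r,u-r:u+r]
    return np.array([(w*xs).sum()/w.sum(),(w*ys).sum()/w.sum()])
E
python3 - <<'E'
from h import *
np.set_printoptions(precision=2,suppress=True)
for i in range(4): optics.read_camera('wrist')
T=pose(); im=shot('wrist','w7.png'); print(T[:3,3],state()['force'])
print(T[:3,:3])
c=spotter.place_of('stand_hole','wrist'); print(c)
for uv in [(323,234)]+[x['position'] for x in c]: print(onz('wrist',uv,63,T))
# tip in tool frame
o,d=ray('wrist',(322,252),np.eye(4)); print('tip tool',o+d*(73.7-o[2])/d[2])
a=im[180:330,240:400]; cv2.imwrite('pics/w7c.png',cv2.resize(a[...,::-1],None,fx=4,fy=4,interpolation=2))
im=optics.read_camera('scene'); print('scene st',onz('scene',(228+.0,284),63))
cv2.imwrite('pics/s7c.png',cv2.resize(im[200:350,180:340,::-1],None,fx=4,fy=4,interpolation=2))
im=optics.read_camera('side'); 
cv2.imwrite('pics/d7c.png',cv2.resize(im[130:280,290:450,::-1],None,fx=4,fy=4,interpolation=2))
E
```

```text
[ 462.92 -165.96  193.36] [-0.51 -0.04 -1.01]
[[ 0.  1. -0.]
 [ 1. -0.  0.]
 [ 0. -0. -1.]]
[{'position': [324.2, 234.9], 'score': 0.87}]
[ 464.58 -166.91   63.  ]
[ 465.6 -167.7   63. ]
tip tool [ 0.88  0.7  73.7 ]
scene st [ 414.21 -184.56   63.  ]
```

View pics/w7c.png

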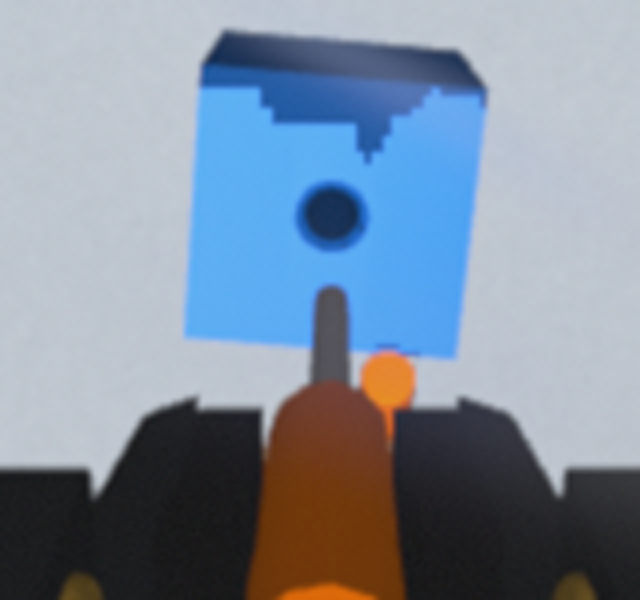

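View pics/s7c.png

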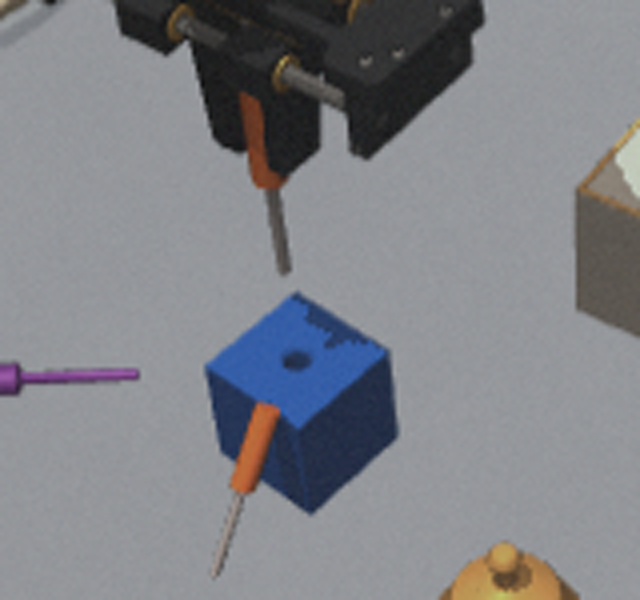

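View pics/d7c.png

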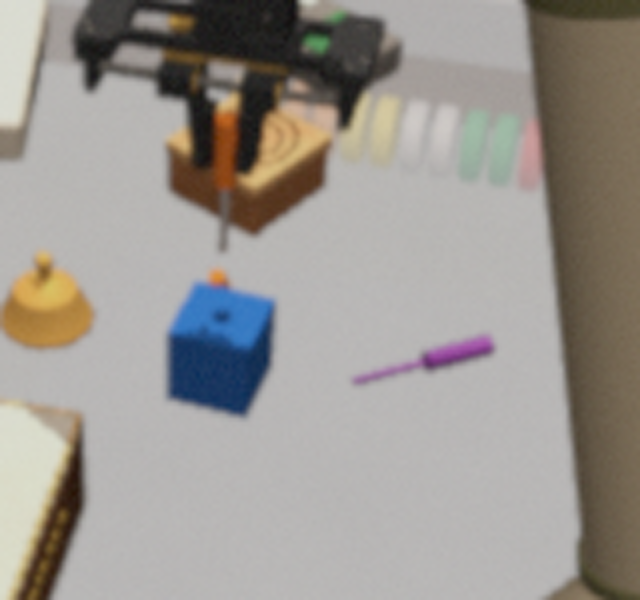

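Run:
```python
from h import *
np.set_printoptions(precision=2,suppress=True)
T=pose()
print('tip',tri([ray('scene',(251.25,267.6)),ray('side',(345.75,192.1))]))
print('tip wrist',onz('wrist',(322.75,253),T[2,3]-73.7,T), 'tcp',T[:3,3])
print('hole',onz('scene',(254,290.25),63),onz('side',(345.5,209.25),63),onz('wrist',(322.75,234),63,T))
im=cv2.imread('pics/wrist0.png'); 
T0=np.eye(4);T0[:3,:3]=Ro.from_euler('xyz',[-3.1404,-.0003,1.5708]).as_matrix();T0[:3,3]=[525,0,238.5]
cv2.imwrite('pics/w0c.png',cv2.resize(im[70:130,340:410],None,fx=8,fy=8))
for uv in [(375,98)]: print('case',onz('wrist',uv,85,T0))
a=cv2.imread('pics/s2.png')[200:240,360:400];b=cv2.imread('pics/side0.png')[245:285,255:300]
cv2.imwrite('pics/hc.png',np.hstack([cv2.resize(x,(400,400),interpolation=2) for x in (a,b[:,:40])]))
```

```text
tip (array([ 462.57, -167.38,  120.89]), [np.float64(0.7097537933061233), np.float64(0.7097537933060982)])
tip wrist [ 464.22 -165.84  119.96] tcp [ 463.01 -166.    193.66]
hole [ 464.27 -169.4    63.  ] [ 460.71 -164.4    63.  ] [ 464.53 -167.08   63.  ]
case [569.61 109.22  85.  ]
```

View pics/hc.png

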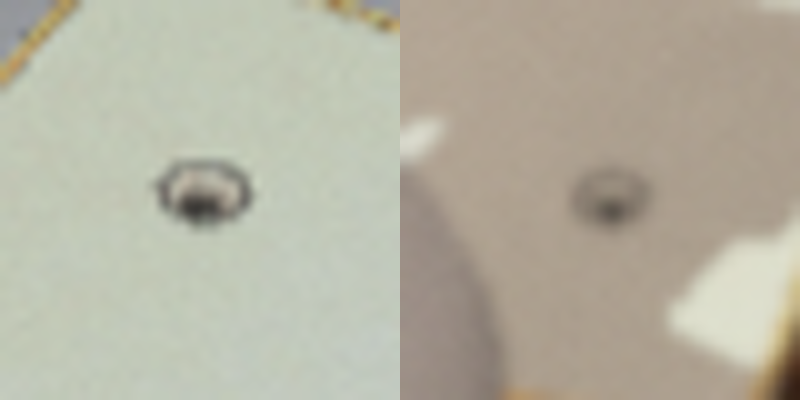

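View pics/w0c.png

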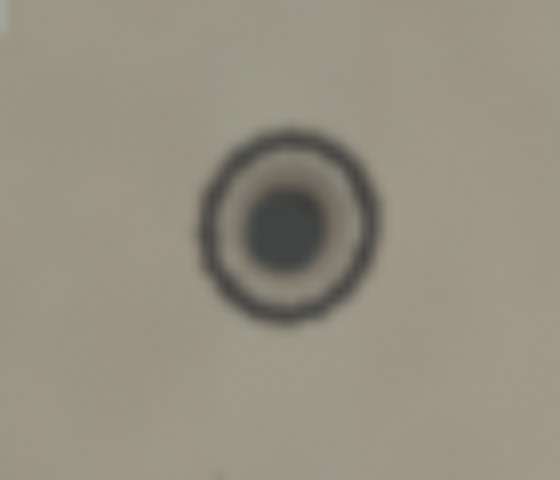

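```bash
python3 -m handwheel '{"travel":[[0.02,0.008,0],[0.06,0.025,0],[0.1,0.042,0],[0.14,0.06,0],[0.17,0.073,0]],"delta_rot":[[0,0,0],[0,0,0],[0,0,0],[0,0,0],[0,0,0]],"fingers":[0.1,0.1,0.1,0.1,0.1]}' 
python3 -m handwheel '{"travel":[[0.03,0.014,0],[0.045,0.022,0],[0.05,0.027,0],[0.05,0.027,0],[0.05,0.027,0]],"delta_rot":[[0,0,0],[0,0,0],[0,0,0],[0,0,0],[0,0,0]],"fingers":[0.1,0.1,0.1,0.1,0.1]}'
cat > wl.py <<'E'
from h import *
import sys
np.set_printoptions(precision=2,suppress=True)
n=sys.argv[1]
for i in range(4): optics.read_camera('wrist')
T=pose(); im=shot('wrist',f'w{n}.png'); s=state(); print(s['time_s'],T[:3,3],s['eef_rot'],s['force'],s['opening'])
for r in spotter.place_of('case_hole','wrist')[:2]: print(r,onz('wrist',r['position'],85,T))
E
python3 wl.py 8
```

```text
time_s: 5.95
position: [536.6, 6.3, 193.8]
eef_rot: [3.141, -0.0, 1.572]
force: [0.0, -0.2, -0.5]
opening: 15.2
time_s: 6.45
position: [562.8, 52.8, 193.6]
eef_rot: [-3.141, 0.0, 1.57]
force: [0.5, -0.4, -1.4]
opening: 15.0
6.7 [562.84  53.19 193.83] [3.14 0.   1.57] [ 0.08 -0.1  -0.54] 14.711689080341136
{'position': [330.5, 165.8], 'score': 0.9} [570.01 109.89  85.  ]
```

View pics/w8.png

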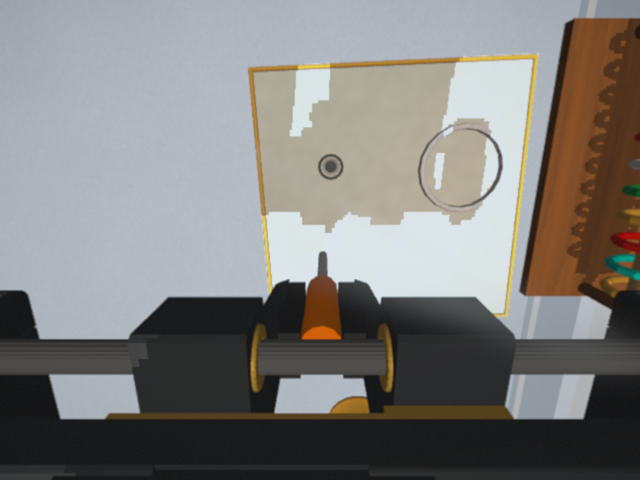

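```bash
python3 -m handwheel '{"travel":[[0.03,0.003,0],[0.05,0.006,0],[0.056,0.006,0.01],[0.056,0.006,0.02],[0.056,0.006,0.02]],"delta_rot":[[0,0,0],[0,0,0],[0,0,0],[0,0,0],[0,0,0]],"fingers":[0.1,0.1,0.1,0.1,0.1]}' 
python3 wl.py 9
python3 - <<'E'
from h import *
s=shot('scene','s9.png');d=shot('side','d9.png'); w=cv2.imread('pics/w9.png')
cv2.imwrite('pics/c9.png',np.hstack([cv2.resize(x,(400,600),interpolation=2) for x in (s[150:240,350:410,::-1],w[190:280,290:350])]))
cv2.imwrite('pics/d9c.png',cv2.resize(d[180:300,220:340,::-1],(600,600),interpolation=2))
E
```

```text
time_s: 7.25
position: [568.1, 109.2, 171.6]
eef_rot: [-3.138, 0.0, 1.57]
force: [0.3, -0.2, -0.6]
opening: 15.3
7.5 [569.18 109.29 173.96] [3.14 0.   1.57] [ 0.44  0.36 -0.44] 15.385813648088696
{'position': [321.3, 242.6], 'score': 0.89} [569.46 112.49  85.  ]
```

View pics/c9.png

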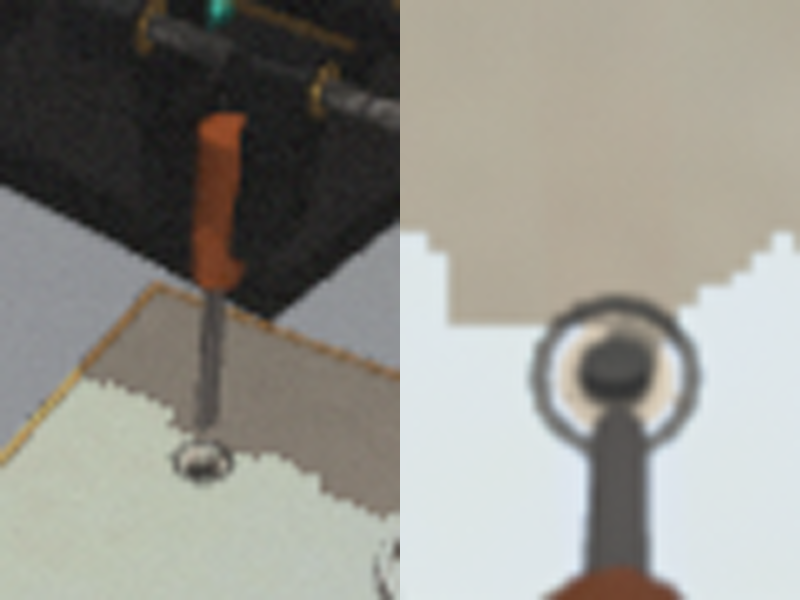

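View pics/d9c.png

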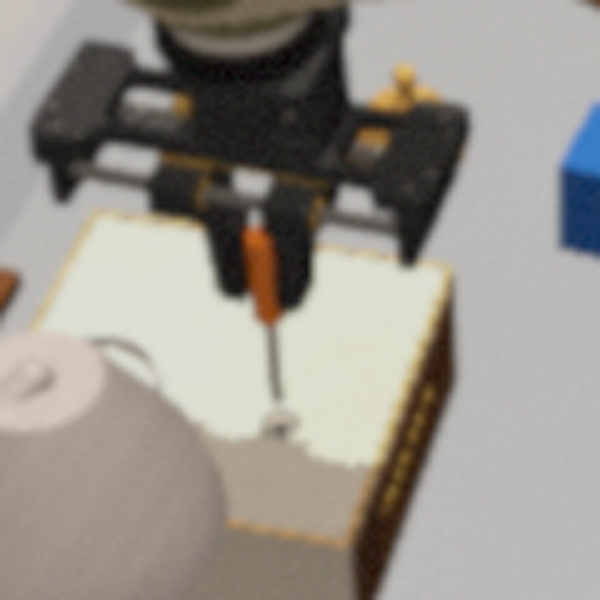

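Run:
```python
from h import *
np.set_printoptions(precision=2,suppress=True)
T=pose(); print(T[:3,3])
print('ring w',onz('wrist',(322.5,246.25),85,T),'tip w',onz('wrist',(322.5,252),T[2,3]-73.7,T))
zt=T[2,3]-73.7
for c,t,r in (('scene',(380.9,214.3),(380.45,219.4)),('side',(275.8,259.6),(276,264.8))):
    h=onz(c,r,85); q=proj(c,[[h[0],h[1],zt]]); print(c,h,'pred tip px',q,'seen',t,'tip-hole',onz(c,t,zt)-h)
print('tri tip',tri([ray('scene',(380.9,214.3)),ray('side',(275.8,259.6))]),'tri ring',tri([ray('scene',(380.45,219.4)),ray('side',(276,264.8))]))
```

```text
[569.12 109.75 174.  ]
ring w [570.28 110.18  85.  ] tip w [570.2  110.62 100.3 ]
scene [569.18 108.78  85.  ] pred tip px [[380.92 213.7 ]] seen (380.9, 214.3) tip-hole [ 0.9  -1.62 15.3 ]
side [567.23 109.58  85.  ] pred tip px [[275.56 260.45]] seen (275.8, 259.6) tip-hole [ 0.39 -2.88 15.3 ]
tri tip (array([568.81, 106.99, 100.  ]), [np.float64(1.2098153561090315), np.float64(1.2098153561090932)]) tri ring (array([568.15, 109.25,  84.26]), [np.float64(0.7088009985406968), np.float64(0.7088009985407194)])
```

```bash
python3 -m handwheel '{"travel":[[0,0,0.005],[0,0,0.01],[0,0,0.01]],"delta_rot":[[0,0,0],[0,0,0],[0,0,0]],"fingers":[0.1,0.1,0.1]}' 
python3 wl.py 10
python3 - <<'E'
from h import *
s=shot('scene','s10.png');d=shot('side','d10.png'); w=cv2.imread('pics/w10.png')
cv2.imwrite('pics/c10.png',np.hstack([cv2.resize(x,(390,390),interpolation=cv2.INTER_CUBIC) for x in (s[195:234,361:400,::-1],d[240:279,256:295,::-1])]))
cv2.imwrite('pics/w10c.png',cv2.resize(w[220:270,297:347],(600,600),interpolation=cv2.INTER_CUBIC))
E
```

```text
time_s: 7.95
position: [568.6, 110.0, 162.7]
eef_rot: [-3.14, -0.0, 1.571]
force: [-0.2, 0.3, -0.7]
opening: 15.1
8.2 [569.09 110.01 163.83] [ 3.14 -0.    1.57] [-0.22  0.12 -0.6 ] 15.298304680224978
{'position': [321.3, 245.4], 'score': 0.67} [569.34 114.09  85.  ]
```

View pics/c10.png

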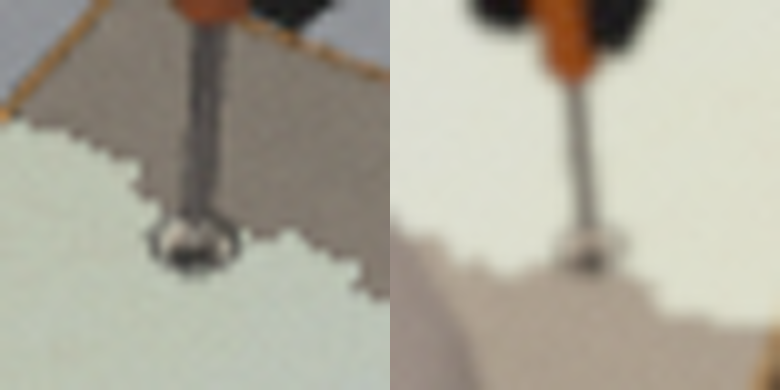

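View pics/w10c.png

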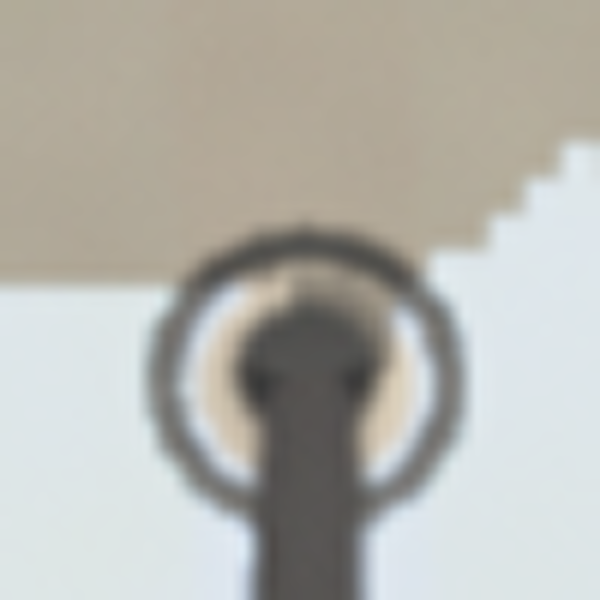

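Run:
```python
from h import *
np.set_printoptions(precision=2,suppress=True)
T=pose(); zt=T[2,3]-73.7; print(T[:3,3],zt)
print('ring w',onz('wrist',(322.6,251.2),85,T),'tip w',onz('wrist',(322.8,252.5),zt,T))
for c,t,r in (('scene',(381,216.4),(380.4,219.2)),('side',(275.8,263.3),(276,265))):
    h=onz(c,r,85); q=proj(c,[[h[0],h[1],zt]]); print(c,h,'pred tip px',q,'seen',t,'tip-hole',onz(c,t,zt)-h)
```

```text
[569.04 110.01 163.84] 90.14109980780007
ring w [570.2  109.85  85.  ] tip w [570.31 110.52  90.14]
scene [568.79 109.26  85.  ] pred tip px [[380.56 217.3 ]] seen (381, 216.4) tip-hole [-0.65  2.9   5.14]
side [567.   110.22  85.  ] pred tip px [[275.85 263.54]] seen (275.8, 263.3) tip-hole [ 0.4  -0.75  5.14]
```

```bash
python3 -m handwheel '{"travel":[[-0.0005,0,0.002],[-0.0005,0,0.004],[-0.0005,0,0.005],[-0.0005,0,0.006]],"delta_rot":[[0,0,0],[0,0,0],[0,0,0],[0,0,0]],"fingers":[0.1,0.1,0.1,0.1]}'
python3 -m handwheel '{"travel":[[0,0,0.001],[0,0,0.002],[0,0,0.002]],"delta_rot":[[0,0,0],[0,0,0],[0,0,0]],"fingers":[0.1,0.1,0.1]}'
```

```text
time_s: 8.75
position: [569.0, 109.5, 157.5]
eef_rot: [-3.141, -0.0, 1.571]
force: [-0.7, 0.4, -1.3]
opening: 15.2
time_s: 9.05
position: [569.0, 109.5, 155.6]
eef_rot: [-3.141, -0.0, 1.571]
force: [0.7, 0.9, -1.3]
opening: 15.5
```

```bash
python3 -m handwheel '{"travel":[[0,0,0.001],[0,0,0.002],[0,0,0.003],[0,0,0.004]],"delta_rot":[[0,0,0],[0,0,0],[0,0,0],[0,0,0]],"fingers":[0.1,0.1,0.1,0.1]}'
python3 -m handwheel '{"travel":[[0,0,0.001],[0,0,0.002],[0,0,0.003],[0,0,0.003]],"delta_rot":[[0,0,0],[0,0,0],[0,0,0],[0,0,0]],"fingers":[0.1,0.1,0.1,0.1]}'
python3 - <<'E'
from h import *
s=shot('scene','s11.png');d=shot('side','d11.png'); w=shot('wrist','w11.png')
cv2.imwrite('pics/c11.png',np.hstack([cv2.resize(x[...,::-1],(260,390),interpolation=2) for x in (s[180:240,361:401],d[225:285,256:296],w[210:270,302:342])]))
E
```

```text
time_s: 9.45
position: [569.0, 109.5, 151.6]
eef_rot: [-3.142, 0.0, 1.571]
force: [0.3, -0.5, -0.8]
opening: 15.3
time_s: 9.85
position: [569.0, 109.5, 148.6]
eef_rot: [-3.141, 0.0, 1.571]
force: [0.1, -0.3, -0.7]
opening: 15.0
```

View pics/c11.png

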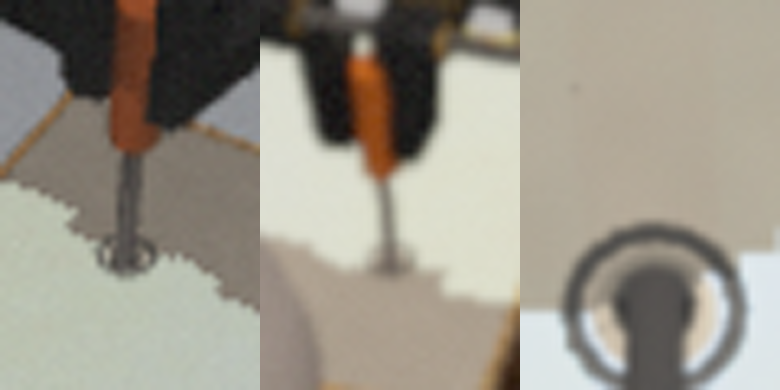

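The shaft is in the hole, centred in all three views, with the tip about 10 mm below the top and no contact force. I'll go down slowly and feel for the catch.

```bash
python3 -m handwheel '{"travel":[[0,0,0.001],[0,0,0.002],[0,0,0.003],[0,0,0.003]],"delta_rot":[[0,0,0],[0,0,0],[0,0,0],[0,0,0]],"fingers":[0.1,0.1,0.1,0.1]}'
```

```text
time_s: 10.4
position: [568.9, 109.5, 145.5]
eef_rot: [-3.141, 0.0, 1.571]
force: [0.1, 0.7, -1.3]
opening: 14.9
```

```bash
python3 -m handwheel '{"travel":[[0,0,0.001],[0,0,0.002],[0,0,0.003],[0,0,0.003]],"delta_rot":[[0,0,0],[0,0,0],[0,0,0],[0,0,0]],"fingers":[0.1,0.1,0.1,0.1]}'
```

```text
time_s: 10.8
position: [568.9, 109.5, 142.6]
eef_rot: [-3.141, -0.0, 1.571]
force: [0.2, -0.2, -0.8]
opening: 15.3
```

```bash
python3 -m handwheel '{"travel":[[0,0,0.001],[0,0,0.002],[0,0,0.003],[0,0,0.003]],"delta_rot":[[0,0,0],[0,0,0],[0,0,0],[0,0,0]],"fingers":[0.1,0.1,0.1,0.1]}'
```

```text
time_s: 11.2
position: [568.9, 109.5, 139.5]
eef_rot: [-3.141, 0.0, 1.571]
force: [-0.3, -0.8, -0.4]
opening: 14.7
```

```bash
python3 -m handwheel '{"travel":[[0,0,0.001],[0,0,0.002],[0,0,0.003],[0,0,0.003]],"delta_rot":[[0,0,0],[0,0,0],[0,0,0],[0,0,0]],"fingers":[0.1,0.1,0.1,0.1]}'
```

```text
time_s: 11.6
position: [568.9, 109.5, 136.6]
eef_rot: [-3.141, -0.0, 1.571]
force: [0.0, -0.2, -1.1]
opening: 15.1
```

```bash
python3 -m handwheel '{"travel":[[0,0,0.001],[0,0,0.002],[0,0,0.003],[0,0,0.003]],"delta_rot":[[0,0,0],[0,0,0],[0,0,0],[0,0,0]],"fingers":[0.1,0.1,0.1,0.1]}'
```

```text
time_s: 12.0
position: [568.9, 109.5, 133.6]
eef_rot: [-3.141, -0.0, 1.571]
force: [-0.8, 0.1, -1.3]
opening: 15.0
```

```bash
python3 -m handwheel '{"travel":[[0,0,0.001],[0,0,0.002],[0,0,0.003],[0,0,0.003]],"delta_rot":[[0,0,0],[0,0,0],[0,0,0],[0,0,0]],"fingers":[0.1,0.1,0.1,0.1]}'
```

```text
time_s: 12.4
position: [568.9, 109.5, 130.5]
eef_rot: [-3.141, -0.0, 1.571]
force: [0.2, -0.1, -0.2]
opening: 14.9
```

```bash
python3 -m handwheel '{"travel":[[0,0,0.001],[0,0,0.002],[0,0,0.003],[0,0,0.003]],"delta_rot":[[0,0,0],[0,0,0],[0,0,0],[0,0,0]],"fingers":[0.1,0.1,0.1,0.1]}'
```

```text
time_s: 12.8
position: [569.2, 109.5, 128.1]
eef_rot: [3.141, 0.0, 1.571]
force: [0.4, -0.1, 4.1]
opening: 15.4
```

Contact: about 5 N near 29 mm depth. Pressing on in small steps.

```bash
python3 -m handwheel '{"travel":[[0,0,0.001],[0,0,0.002],[0,0,0.002]],"delta_rot":[[0,0,0],[0,0,0],[0,0,0]],"fingers":[0.1,0.1,0.1]}'
```

```text
time_s: 13.1
position: [569.2, 109.5, 126.1]
eef_rot: [3.141, 0.0, 1.571]
force: [-0.8, 0.5, 5.2]
opening: 15.2
```

```bash
python3 -m handwheel '{"travel":[[0,0,0.001],[0,0,0.0015],[0,0,0.0015]],"delta_rot":[[0,0,0],[0,0,0],[0,0,0]],"fingers":[0.1,0.1,0.1]}'
```

```text
time_s: 13.4
position: [569.3, 109.5, 124.7]
eef_rot: [3.141, 0.0, 1.571]
force: [-1.1, 0.3, 6.7]
opening: 15.1
```

```bash
python3 -m handwheel '{"travel":[[0,0,0.001],[0,0,0.0015],[0,0,0.0015]],"delta_rot":[[0,0,0],[0,0,0],[0,0,0]],"fingers":[0.1,0.1,0.1]}'
python3 - <<'E'
from h import *
s=shot('scene','s12.png');d=shot('side','d12.png'); print(state()['force'])
for i in range(5): optics.read_camera('side')
d2=shot('side','d12b.png'); print(state()['force'])
cv2.imwrite('pics/c12.png',np.hstack([cv2.resize(x[...,::-1],(390,390),interpolation=2) for x in (d[200:330,200:330],d2[200:330,200:330])]))
E
```

```text
time_s: 13.7
position: [569.2, 109.5, 123.0]
eef_rot: [3.141, 0.0, 1.571]
force: [-0.0, -1.2, 4.2]
opening: 15.1
[-0.44958795  0.08307155  5.54445761]
[0.92944572 0.35184547 4.57383837]
```

View pics/c12.png

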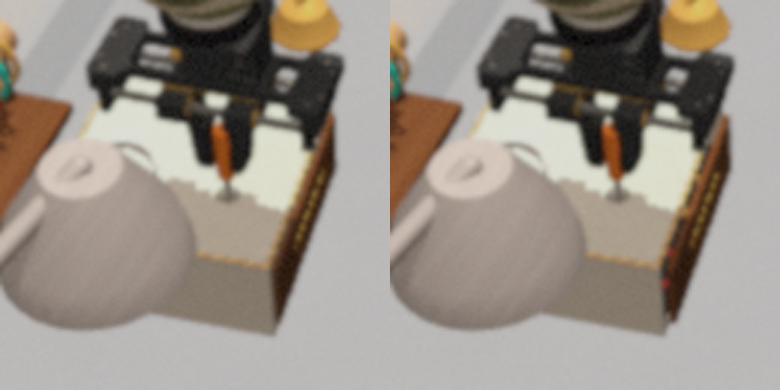

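The force dropped and the drawer front is creeping out (right crop, 725,120). Holding, with 0.5 mm extra margin.

```bash
for i in 1; do python3 -m handwheel '{"travel":[[0,0,0.0005],[0,0,0.0005],[0,0,0.0005],[0,0,0.0005],[0,0,0.0005]],"delta_rot":[[0,0,0],[0,0,0],[0,0,0],[0,0,0],[0,0,0]],"fingers":[0.1,0.1,0.1,0.1,0.1]}'; done
```

```text
time_s: 14.6
position: [569.1, 109.5, 122.3]
eef_rot: [3.141, 0.0, 1.571]
force: [-0.2, -0.1, 5.0]
opening: 15.2
```

```bash
python3 -m handwheel '{"travel":[[0,0,0],[0,0,0],[0,0,0],[0,0,0],[0,0,0]],"delta_rot":[[0,0,0],[0,0,0],[0,0,0],[0,0,0],[0,0,0]],"fingers":[0.1,0.1,0.1,0.1,0.1]}'; python3 -m handwheel '{"travel":[[0,0,0],[0,0,0],[0,0,0],[0,0,0],[0,0,0]],"delta_rot":[[0,0,0],[0,0,0],[0,0,0],[0,0,0],[0,0,0]],"fingers":[0.1,0.1,0.1,0.1,0.1]}'
```

```text
time_s: 15.1
position: [569.0, 109.5, 122.2]
eef_rot: [3.141, 0.0, 1.571]
force: [0.5, -0.6, 4.5]
opening: 15.0
time_s: 15.6
position: [569.0, 109.5, 122.2]
eef_rot: [3.141, 0.0, 1.571]
force: [0.8, -0.1, 4.3]
opening: 15.4
```

```bash
python3 -m handwheel '{"travel":[[0,0,0],[0,0,0],[0,0,0],[0,0,0],[0,0,0]],"delta_rot":[[0,0,0],[0,0,0],[0,0,0],[0,0,0],[0,0,0]],"fingers":[0.1,0.1,0.1,0.1,0.1]}'; python3 -m handwheel '{"travel":[[0,0,0],[0,0,0],[0,0,0],[0,0,0],[0,0,0]],"delta_rot":[[0,0,0],[0,0,0],[0,0,0],[0,0,0],[0,0,0]],"fingers":[0.1,0.1,0.1,0.1,0.1]}'
python3 - <<'E'
from h import *
d=shot('side','d13.png');
E
python3 -m handwheel '{"travel":[[0,0,0],[0,0,0],[0,0,0],[0,0,0],[0,0,0]],"delta_rot":[[0,0,0],[0,0,0],[0,0,0],[0,0,0],[0,0,0]],"fingers":[0.1,0.1,0.1,0.1,0.1]}'; python3 -m handwheel '{"travel":[[0,0,0],[0,0,0],[0,0,0],[0,0,0],[0,0,0]],"delta_rot":[[0,0,0],[0,0,0],[0,0,0],[0,0,0],[0,0,0]],"fingers":[0.1,0.1,0.1,0.1,0.1]}'
python3 - <<'E'
from h import *
d=cv2.imread('pics/d13.png');d2=shot('side','d14.png')[...,::-1]; print(state()['force'])
cv2.imwrite('pics/c14.png',np.hstack([cv2.resize(x,(390,390),interpolation=2) for x in (d[200:330,220:350],d2[200:330,220:350])]))
E
```

```text
time_s: 16.1
position: [569.0, 109.5, 122.3]
eef_rot: [3.141, 0.0, 1.571]
force: [-0.7, 0.7, 5.4]
opening: 15.2
time_s: 16.6
position: [569.0, 109.5, 122.2]
eef_rot: [3.141, 0.0, 1.571]
force: [-0.5, 0.7, 3.9]
opening: 14.9
time_s: 17.15
position: [569.0, 109.5, 122.2]
eef_rot: [3.142, -0.0, 1.571]
force: [0.4, -0.7, 6.1]
opening: 15.2
time_s: 17.65
position: [569.0, 109.5, 122.2]
eef_rot: [3.141, -0.0, 1.571]
force: [0.4, 0.2, 5.5]
opening: 15.2
[-0.08752461  0.30669158  4.64320734]
```

View pics/c14.png

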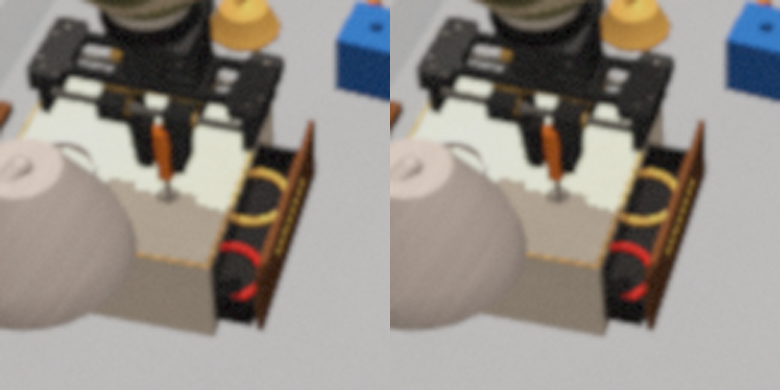

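```bash
python3 - <<'E'
from h import *
print(onz('side',(290.7,310),5)-onz('side',(307.3,309.3),5))
a=cv2.imread('pics/d12.png')[200:330,220:350];b=cv2.imread('pics/d14.png')[200:330,220:350];c=cv2.imread('pics/d13.png')[200:330,220:350]
print(cv2.absdiff(b,c).mean())
E
python3 -m handwheel '{"travel":[[0,0,-0.002],[0,0,-0.006],[0,0,-0.012],[0,0,-0.02],[0,0,-0.03]],"delta_rot":[[0,0,0],[0,0,0],[0,0,0],[0,0,0],[0,0,0]],"fingers":[0.1,0.1,0.1,0.1,0.1]}'
python3 - <<'E'
from h import *
for i in range(3): d2=optics.read_camera('side')
print(state()['force'],state()['position'])
cv2.imwrite('pics/c15.png',cv2.resize(d2[200:330,220:350,::-1],(390,390),interpolation=2) )
E
```

```text
[38.59588666 13.1178224   0.        ]
1.3357001972386588
time_s: 18.2
position: [568.7, 109.5, 152.6]
eef_rot: [-3.141, -0.0, 1.571]
force: [-0.1, -1.0, -0.7]
opening: 15.0
[-0.17053587 -0.07679044 -1.47456727] [569.28579541 109.49779317 152.98895796]
```

View pics/c15.png

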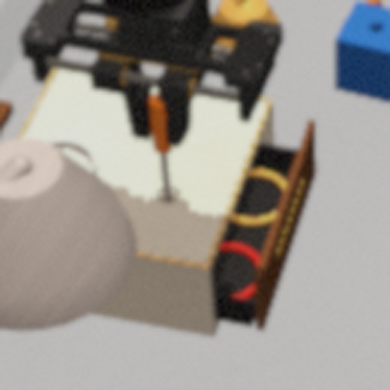

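```bash
python3 -m handwheel '{"travel":[[0,0,-0.01],[0,0,-0.03],[0,0,-0.041],[-0.02,-0.008,-0.041],[-0.06,-0.023,-0.041]],"delta_rot":[[0,0,0],[0,0,0],[0,0,0],[0,0,0],[0,0,0]],"fingers":[0.1,0.1,0.1,0.1,0.1]}'
python3 -m handwheel '{"travel":[[-0.04,-0.016,0],[-0.08,-0.032,0],[-0.12,-0.047,0],[-0.16,-0.062,0],[-0.19,-0.073,0]],"delta_rot":[[0,0,0],[0,0,0],[0,0,0],[0,0,0],[0,0,0]],"fingers":[0.1,0.1,0.1,0.1,0.1]}'
python3 -m handwheel '{"travel":[[-0.018,-0.007,0],[-0.0265,-0.01,0],[-0.0265,-0.01,0],[-0.0265,-0.01,0]],"delta_rot":[[0,0,0],[0,0,0],[0,0,0],[0,0,0]],"fingers":[0.1,0.1,0.1,0.1]}'
python3 - <<'E'
from h import *
np.set_printoptions(precision=2,suppress=True)
for i in range(4): optics.read_camera('wrist')
T=pose(); im=shot('wrist','w16.png'); s=state(); print(s['time_s'],T[:3,3],s['force'],s['opening'])
c=spotter.place_of('stand_hole','wrist'); print(c)
cv2.imwrite('pics/w16c.png',cv2.resize(im[180:330,240:400,::-1],None,fx=4,fy=4,interpolation=2))
E
```

```text
time_s: 18.85
position: [546.1, 50.3, 193.6]
eef_rot: [3.141, -0.0, 1.574]
force: [0.3, -0.7, -1.2]
opening: 15.1
time_s: 19.35
position: [472.0, -142.5, 193.6]
eef_rot: [3.141, 0.0, 1.57]
force: [0.4, 0.1, -0.6]
opening: 15.1
time_s: 19.75
position: [463.3, -166.3, 193.3]
eef_rot: [3.141, -0.0, 1.571]
force: [-0.9, 0.5, -0.4]
opening: 15.1
20.0 [ 463.28 -166.25  193.22] [-0.15  0.42  0.37] 15.139922574083304
[{'position': [324.6, 233.9], 'score': 0.73}]
```

View pics/w16c.png

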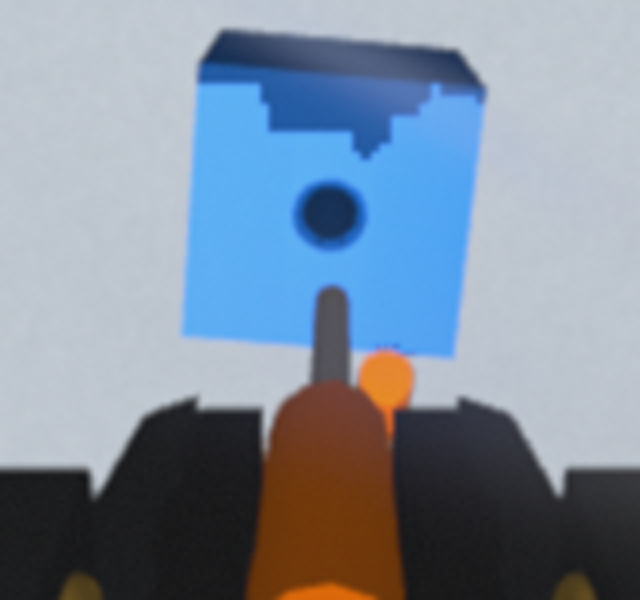

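The drawer stayed out and the pin has not shifted in the grip (tip at crop 331,292, hole at 330,215). Now lowering into the stand.

```bash
python3 -m handwheel '{"travel":[[-0.0007,0,0.02],[-0.0007,0,0.04],[-0.0007,0,0.048],[-0.0007,0,0.048]],"delta_rot":[[0,0,0],[0,0,0],[0,0,0],[0,0,0]],"fingers":[0.1,0.1,0.1,0.1]}'
python3 - <<'E'
from h import *
for i in range(3): optics.read_camera('wrist')
print(state()['position'])
s=shot('scene','s17.png');d=shot('side','d17.png'); w=shot('wrist','w17.png')
cv2.imwrite('pics/c17.png',np.hstack([cv2.resize(x[...,::-1],(260,390),interpolation=2) for x in (s[250:310,235:275],d[170:230,325:365],w[210:270,302:342])]))
E
```

```text
time_s: 20.45
position: [462.8, -167.4, 144.6]
eef_rot: [-3.14, -0.001, 1.571]
force: [0.3, 0.3, 0.3]
opening: 15.3
[ 463.43895523 -167.89891549  146.10618316]
```

View pics/c17.png

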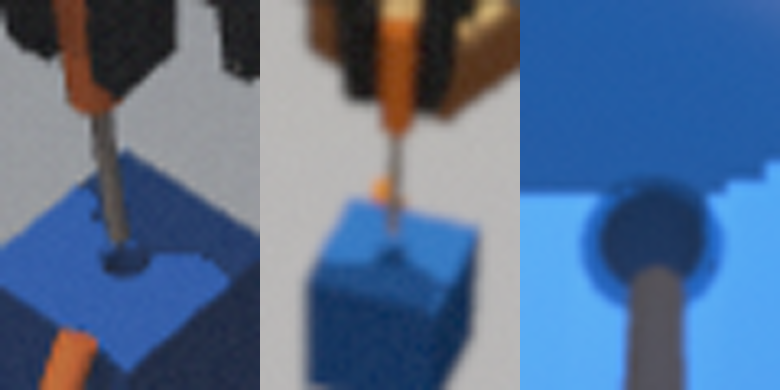

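```bash
python3 - <<'E'
from h import *
np.set_printoptions(precision=2,suppress=True)
T=pose();print(T[:3,3]); print(onz('wrist',(322.2,247.7),63,T),onz('wrist',(322.9,252.5),T[2,3]-73.7,T))
E
python3 -m handwheel '{"travel":[[0,0,0.004],[0,0,0.01],[0,0,0.016],[0,0,0.022]],"delta_rot":[[0,0,0],[0,0,0],[0,0,0],[0,0,0]],"fingers":[0.1,0.1,0.1,0.1]}'
```

```text
[ 463.27 -167.86  145.89]
[ 464.23 -166.74   63.  ] [ 464.67 -167.39   72.19]
time_s: 21.15
position: [462.9, -167.7, 122.5]
eef_rot: [-3.141, -0.0, 1.571]
force: [-0.4, -0.4, -0.9]
opening: 15.0
```

```bash
python3 -m handwheel '{"travel":[[0.0005,0,0.008],[0.0005,0,0.018],[0.0005,0,0.028],[0.0005,0,0.036],[0.0005,0,0.04]],"delta_rot":[[0,0,0],[0,0,0],[0,0,0],[0,0,0],[0,0,0]],"fingers":[0.1,0.1,0.1,0.1,0.1]}'
python3 -m handwheel '{"travel":[[0,0,0.001],[0,0,0.002],[0,0,0.003]],"delta_rot":[[0,0,0],[0,0,0],[0,0,0]],"fingers":[0.1,0.1,0.1]}'
```

```text
time_s: 21.65
position: [462.7, -167.0, 82.2]
eef_rot: [-3.141, -0.001, 1.571]
force: [0.1, -1.0, -0.5]
opening: 14.9
time_s: 21.95
position: [463.2, -167.3, 80.5]
eef_rot: [3.141, 0.0, 1.571]
force: [-0.1, 0.2, -0.2]
opening: 15.4
```

```bash
python3 -m handwheel '{"travel":[[0,0,0.0005],[0,0,0.001],[0,0,0.001]],"delta_rot":[[0,0,0],[0,0,0],[0,0,0]],"fingers":[0.1,0.1,0.1]}'
python3 - <<'E'
from h import *
s=shot('scene','s18.png');d=shot('side','d18.png')
cv2.imwrite('pics/c18.png',np.hstack([cv2.resize(x[...,::-1],(390,390),interpolation=2) for x in (s[245:325,215:295],d[170:250,305:385])])); print(state()['position'],state()['force'])
E
```

```text
time_s: 22.25
position: [463.0, -167.2, 79.2]
eef_rot: [3.142, 0.0, 1.571]
force: [-0.5, -0.3, -0.6]
opening: 15.0
[ 463.03956897 -167.21971055   79.27972649] [-1.34997931  0.17340549 -1.18679026]
```

View pics/c18.png

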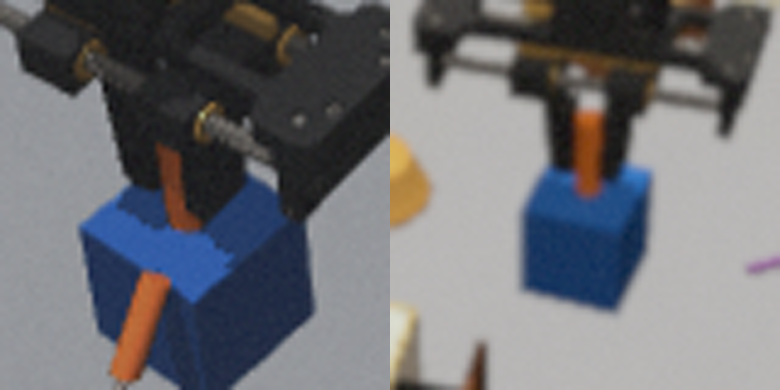

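```bash
python3 -m handwheel '{"travel":[[0,0,0.0005],[0,0,0.0005],[0,0,0.0005],[0,0,0.0005],[0,0,0.0005]],"delta_rot":[[0,0,0],[0,0,0],[0,0,0],[0,0,0],[0,0,0]],"fingers":[0.1,0.2,0.3,0.5,0.55]}'
python3 -m handwheel '{"travel":[[0,0,0],[0,0,0],[0,0,0],[0,0,0],[0,0,0]],"delta_rot":[[0,0,0],[0,0,0],[0,0,0],[0,0,0],[0,0,0]],"fingers":[0.55,0.55,0.55,0.55,0.55]}'
python3 - <<'E'
from h import *
s=shot('scene','s19.png');d=shot('side','d19.png')
cv2.imwrite('pics/c19.png',np.hstack([cv2.resize(x[...,::-1],(390,390),interpolation=2) for x in (s[245:325,215:295],d[170:250,305:385])])); print(state()['position'],state()['force'])
E
```

```text
time_s: 22.85
position: [463.0, -167.2, 78.8]
eef_rot: [3.142, 0.0, 1.571]
force: [-0.6, -0.8, 0.0]
opening: 39.6
time_s: 23.35
position: [463.0, -167.2, 78.7]
eef_rot: [3.142, 0.0, 1.571]
force: [-0.3, -0.1, -0.2]
opening: 48.8
[ 463.02060516 -167.22237806   78.72891627] [-0.53817134 -0.15357135  0.32336852]
```

View pics/c19.png

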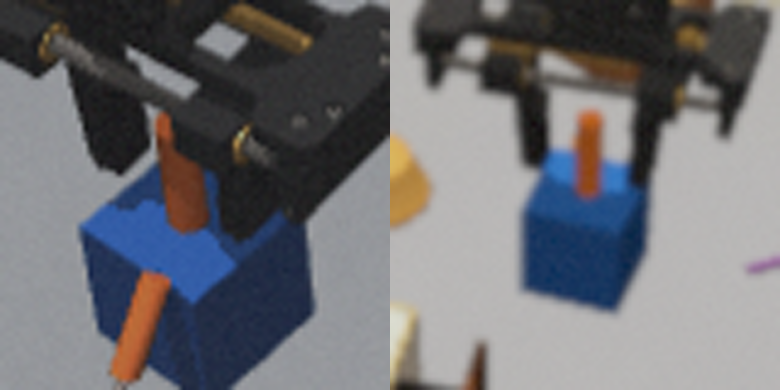

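The pin is released and standing on its shoulder, so I'm retreating straight up.

```bash
python3 -m handwheel '{"travel":[[0,0,-0.02],[0,0,-0.06],[0,0,-0.1],[0,0,-0.14],[0,0,-0.14]],"delta_rot":[[0,0,0],[0,0,0],[0,0,0],[0,0,0],[0,0,0]],"fingers":[0.55,0.55,0.55,0.55,0.55]}'
python3 -m handwheel '{"travel":[[0,0,0],[0,0,0],[0,0,0],[0,0,0],[0,0,0]],"delta_rot":[[0,0,0],[0,0,0],[0,0,0],[0,0,0],[0,0,0]],"fingers":[0.55,0.55,0.55,0.55,0.55]}'
python3 - <<'E'
from h import *
np.set_printoptions(precision=2,suppress=True)
shot('scene','s20.png');shot('side','d20.png')
print(state()['position'],state()['force'])
a=cv2.imread('pics/s20.png')[230:330,200:300];b=cv2.imread('pics/side0.png');b=cv2.imread('pics/d20.png')[170:270,295:395]
cv2.imwrite('pics/c20.png',np.hstack([cv2.resize(x,(400,400),interpolation=2) for x in (a,b)]))
E
```

```text
time_s: 23.95
position: [464.6, -168.2, 223.6]
eef_rot: [3.134, 0.005, 1.571]
force: [1.0, -0.7, -0.5]
opening: 48.5
time_s: 24.45
position: [462.9, -167.2, 218.2]
eef_rot: [-3.141, -0.001, 1.571]
force: [-0.6, 0.3, 0.1]
opening: 48.6
[ 462.96 -167.19  218.46] [ 0.75  0.57 -0.46]
```

View pics/s20.png

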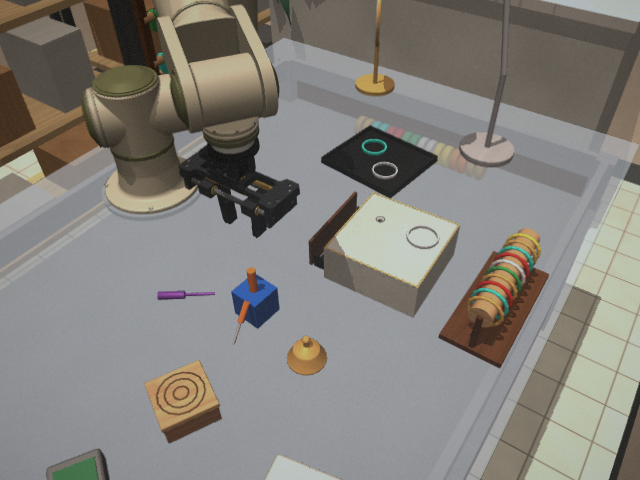

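View pics/c20.png

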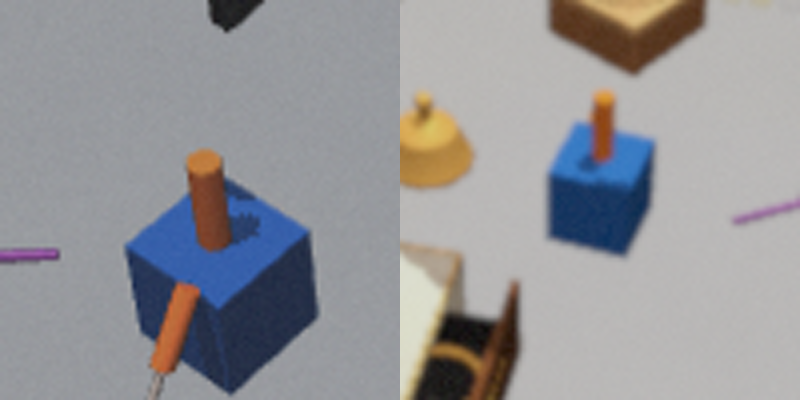

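View pics/d20.png

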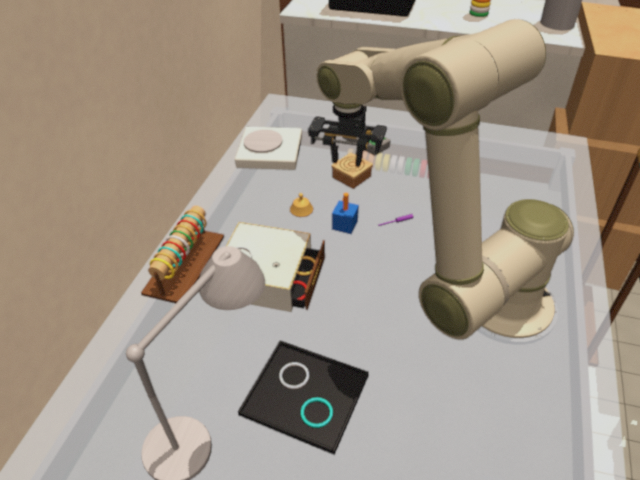

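The pin is upright and seated: its top is at scene (251.5,270), within about a pixel of where it started. The drawer is out and the bystanders look unmoved, so I'm handing in.

```bash
python3 -c "
from bench import order; print(order.finish_job())"
```

```text
the job is handed in; nothing more can be done
None
```

I opened the drawer with the orange pin and put the pin back in its stand, then handed the job in at about 24.5 s. The interface gave no verdict.

- **Pressing the catch:** The pin went into the case hole without touching the sides. It met the catch about 29 mm down, which freed at roughly 7 N. I held it at about 5 N for nearly 4 s. The highest force I read was about 7 N, well under the 20 N limit.
- **Drawer:** It measured roughly 40 mm out in the side picture, did not move between two pictures about 1 s apart, and stayed out after I lifted the pin.
- **Pin:** The last pictures show it released and upright, with its top within about a pixel of its starting place. I judged that it was fully seated from the pictures and from the gripper being at the same height as when I picked it up; I had no direct measurement.
- **Bystanders and hand:** The bangles, bell and box look unmoved. The hand was clear of everything at hand-in.

**Disagreements:**
- **Purple pin:** It stood upright at the start and fell over by itself during the first approach, while the gripper was still well away from it. I left it lying there.
- **Cameras:** They differed from each other by 1 to 3 mm on positions, so I lined up the pin using the wrist camera's view of the tip relative to each hole.

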